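# Make up a sash counterweight on the dial scale

## Task

Make up the counterweight for a sash window on the spring dial scale: the two tabs on the dial's rim are set to the sash's weight, and the pan now holds too much. Take weights off and add others from the plywood tray until the needle comes to rest between the tabs, and leave every weight that is not on the pan in the tray. Lay the weights on the pan gently, without jolting it or forcing it past the end of its dial, and leave the tabs, the roll of tape in the tray and the other things on the bench as they are.

Things in the scene. Friction and masses are not known exactly. Their poses are not given: they have to be found in the camera images.
- weight_large: The large sash weight: a dark cast-iron square bar 140 mm long, 29 x 29 mm in section, with a wire eye that stands a further 13 mm out of its +x end. Nominally 848 g; castings vary by up to 5 % either way. Origin at the centre of the bar's underside, x along the bar, z up. It starts on the scale pan, lying on its side.
- weight_medium: The medium sash weight: a dark cast-iron square bar 96 mm long, 25 x 25 mm in section, with a wire eye that stands a further 13 mm out of its +x end. Nominally 432 g; castings vary by up to 5 % either way. Origin at the centre of the bar's underside, x along the bar, z up. It starts on the scale pan, beside the large one, lying on its side.
- weight_small_a: The small sash weight: a dark cast-iron square bar 68 mm long, 21 x 21 mm in section, with a wire eye that stands a further 13 mm out of its +x end. Nominally 216 g; castings vary by up to 5 % either way. Origin at the centre of the bar's underside, x along the bar, z up. It starts in the wooden tray, lying on its side. Same size as weight_small_b.
- weight_small_b: The second small sash weight: a dark cast-iron square bar 68 mm long, 21 x 21 mm in section, with a wire eye that stands a further 13 mm out of its +x end. Nominally 216 g; castings vary by up to 5 % either way. Origin at the centre of the bar's underside, x along the bar, z up. It starts in the wooden tray, lying on its side. Same size as weight_small_a.
- weight_tiny: The smallest sash weight: a dark cast-iron square bar 62 mm long, 16 x 16 mm in section, with a wire eye that stands a further 13 mm out of its +x end. Nominally 114 g; castings vary by up to 5 % either way. Origin at the centre of the bar's underside, x along the bar, z up. It starts in the wooden tray, lying on its side.
- scale: Grey spring dial scale, bolted down; housing 200 x 190 mm under the pan. Origin on the table under the pan's centre. A round dial, 146 mm over its rim, stands in front (-x) of the pan: centre 172 mm along -x and 78 mm up, face 40 degrees from level, looking up and out to -x. Its rim's top edge (137 mm high with the tabs) is 120 mm from the origin, its front edge 240 mm.
- pan_mid (a point): Centre of the pan's floor (upper face); x and y axes as the scale's. The steel pan is open, 192 mm (x) by 218 mm (y) inside, walls 4 mm thick and 11 mm above its floor. The empty floor is 138 mm above the table and sinks 20 mm at 1.5 kg.
- pan (a joint): How far the pan has sunk on its spring, m: 0 empty, 0.0133 m per kg laid on it, full scale 0.020, hard stop at 0.024. Damped; it settles within a second.
- needle (a joint): Reading of the dark needle, rad clockwise (seen facing the dial) from the zero mark at 7 o'clock: 3.49 rad per kg on the pan; 750 g at 12 o'clock, full scale 1.5 kg = 5.24 rad at 5 o'clock. Ticks every 50 g, long ones every 250 g.
- limits (a joint): Where the pair of limit tabs is set: angle of the middle between the two tabs, rad clockwise from the dial's zero mark, measured as the needle's. The tabs' inner edges stand 0.262 rad (75 g) either side of it. The pair is stiff and must stay as set.
- needle_tip (a point): Tip of the needle, 52 mm from the dial's centre.
- limits_mid (a point): Point on the needle tip's circle midway between the two limit tabs; the needle tip is within 13.6 mm of it when the needle stands between the tabs.
- tray: Open plywood stock tray, fixed: 227 mm (x) by 246 mm (y) outside, 28 mm high, walls and floor 8 mm thick (inside 211 x 230 mm). Origin under its centre on the table; z up.
- electrical_tape: Roll of black electrical tape lying flat in the tray among the weights, 58 mm across, 19 mm high; bystander. Origin at the centre of its underside.
- pencil_pot: Dark pencil pot with pencils, 78 x 93 mm and 169 mm high over the pencils, standing behind the gap between tray and scale; bystander. Origin under its centre.
- block_plane: Small block plane, 50 x 155 x 47 mm, behind the tray; bystander. Origin under its centre, long side along its y.
- glue_bottle: White glue bottle with blue cap, 52 x 87 mm, 174 mm high, standing behind the scale; bystander. Origin under its centre.

How it is judged:
By the outcome, as a careful person would: the job done as asked, in the order asked, and still so for the second after the job is handed in, with the robot touching nothing.
It also fails if it takes over 72 s, if anything falls off the work surface, if the arm or the gripper's body presses on something with over 40 N, if the wrist force passes 120 N, or if a joint passes its speed limit or range.

## Robot

A 6-joint arm with a two-finger parallel gripper is mounted at the origin on a cart in front of the work surface, level with it; the furniture and walls round the work are solid. World frame = base frame: x ahead of the robot, y to its left, z up, the work surface at z = 0. Lengths are in mm, angles in rad, forces in N, time in s.
With the tool pointing down it reaches from about 275 to 750 mm from the base axis. Payload 10.2 kg.
Tool frame: the origin (TCP) lies on the centre line of the jaws, within the pads' length; the fingertips stand 17 mm ahead of it and the grasp point (between the pads) lies 2 mm behind it (ctrl.tip_extent is the distance from the TCP to the fingertips, in mm); z points along the fingers, y is the line along which they close (so a half turn about z gives the same grasp; the last joint's range is limited). The gripper opens to 85 mm and grips with 20 to 120 N. Pads are 22 mm wide; open, the fingers measure 114 mm over their backs; the gripper's body (76 mm by 85 mm) begins 54 mm behind the grasp point. The pads swing forward as they close: fully open they stand 13 mm farther back than shut.
Start: joints at [-0.223, 0.313, 1.498, -0, 1.331, -0.223], TCP at [525.006, -0.013, 211.494] pointing down, gripper open.
Joint ranges: [-2.94, 2.94], [-0.97, 2.17], [0.19, 2.56], [-1.23, 4.37], [0.02, 3.11], [-2.88, 2.88]. Speed limits (rad/s): [2.39, 2.39, 3.01, 3.14, 3.14, 3.14].

## Interface

Orientations are given as a unit quaternion [w, x, y, z].
In Python, from rig import sensors, capture, ctrl, cut_out, place_of gives the robot as it stands.
- The arm moves only by the shell command python3 -m jog 'ROWS' [FORCE]. ROWS is JSON, a list of rows, each a list of 3 entries, a list of its own where there are three numbers: the shift along the world's x, y, z in mm, then the turn, a rotation vector about the world's x, y, z in degrees, then the closure, from 0 (fully open) to 1 (shut). A call has exactly 8 rows; each row is the pose to reach, as a shift and turn from the pose commanded when the call began; what a row does not reach only later rows make up. A row lasts 1/12 s, in which the tool goes at most 41.7 mm and 7.16 degrees, less where a joint would pass 70% of its speed; a pose out of reach is approached as far as the arm can. A call with a gripper value outside its range is refused whole. The fingers move at their own pace and stop on an object; FORCE is the grip in N (left out, the last holds). Time passes only in rows, so rows that repeat a pose let the fingers close, or fill a call up. It gives the time, the measured TCP pose, the force and the opening at its end, in the units of the state.
- sensors.sense(): the state, without advancing time (a new reading comes with each control period).
- capture(name): name is "scene" or "side" or "wrist"; returns a dict with "color" (420x560x3 uint8, blue, green, red), "z_map" (420x560 float32, mm along the optical axis (not along the pixel's ray), 0 where there is no reading), "camera_matrix" (3x3 intrinsics, pixels), "R" (3x3) and "t" (3): a world point X has camera coordinates R X + t. Camera axes: x right, y down, z forward; pixel columns grow to the right and rows downward; lengths in mm; the calibration is good to about 2 mm. A picture is of the moment at which its call begins.
- ctrl.finish_job(): hands the job in, once; it reports no verdict.
Trained networks look in a picture, given as the dict that the camera call returned (one of the last four; its "shot" number tells which), for a name from the list of things; names that differ only in an ending like _2 or _b are one class to them, and where a whole thing is asked for, a point or a joint stands for the part that bears it (a point fixed in the world has none). Each returns a list of dicts, best first, with "p" (0 to 1); they miss things now and then, are a little off and sometimes report something else, mostly with a low value. They report only what shows in the picture. A call takes as long as a camera call.
- cut_out(picture, query): "region" (420x560 bool, what is visible of it) and "box" ([left, top, right, bottom] in pixels, round what is visible of it).
- place_of(picture, query): "centre" ([row, column] in pixels: a listed point, or the origin of a listed thing).
The state is a dict: "time_s": time; "joints": joint angles; "dq": joint speeds; "tau": joint torques, N m; "eef_pos": TCP position; "ee_rot": TCP orientation; "force": force on the tool from outside, world axes, zero at the start; "wrist_torque": the same for the moment, N m; "grip_width": opening from 0.0 (shut) to 1.0 (fully open).
Only numpy, scipy, OpenCV 4.12 (cv2) and the standard library are available. Lean on these libraries where they do the work, as an engineer would, in place of code of your own. Each camera call takes 0.05 s, during which the arm holds its last target. There are 200 camera calls.

## Working session

There is one attempt and no reset: what is moved stays moved. The work goes in short steps, Python scripts to look and compute and a shell command to move; the robot and the scene stay as the last step left them, time stands still between calls to the robot, and variables do not carry over. Pictures are saved under pics/ and viewed, on a budget of 10 in all, crops included, one or two more only if the job needs it, and the job is handed in when it is done.

```bash
mkdir -p pics; ls
python3 - <<'E'
from rig import sensors,capture
import cv2,numpy as np
print(sensors.sense())
a=capture("scene");b=capture("side")
cv2.imwrite("pics/scene.png",cv2.resize(a["color"],(800,600)))
cv2.imwrite("pics/side.png",b["color"])
for c in(a,b):print(c["camera_matrix"],c["R"],c["t"])
E
```

```text
pics
{'time_s': 0.0, 'joints': array([-2.23401265e-01,  3.13435558e-01,  1.49847447e+00, -6.51787488e-06,
        1.33099750e+00, -2.23396776e-01]), 'dq': array([-0.00091324, -0.00028514,  0.00035648,  0.00109639,  0.0003321 ,
        0.00056426]), 'tau': array([-5.78409599e-04, -4.12261176e+01, -2.59742296e+01, -3.58453699e-04,
        4.11797926e-03, -1.23038126e-05]), 'eef_pos': array([5.24703312e+02, 5.27897018e-02, 2.10928413e+02]), 'ee_rot': array([-5.54630952e-04,  7.07107667e-01,  7.07105590e-01, -3.53012667e-04]), 'force': array([-0.33346885,  0.4773143 ,  0.3007755 ]), 'wrist_torque': array([ 0.02508958, -0.03342165,  0.02089126]), 'grip_width': 1.0021836656730738}
[[397.22771461   0.         276.94638676]
 [  0.         397.22771461 209.7670893 ]
 [  0.           0.           1.        ]] [[ 0.66906481 -0.74315991 -0.00810098]
 [-0.44203583 -0.38915383 -0.80818539]
 [ 0.59745845  0.54430933 -0.58887244]] [-426.68800866  336.32832623  779.09969554]
[[477.20285571   0.         279.14879417]
 [  0.         477.20285571 214.87337403]
 [  0.           0.           1.        ]] [[ 0.97550793 -0.21987626 -0.00622097]
 [-0.15073375 -0.64761643 -0.74690849]
 [ 0.16019865  0.72955287 -0.66489774]] [-574.76711805  144.25896948 1040.81954718]
```

View pics/scene.png

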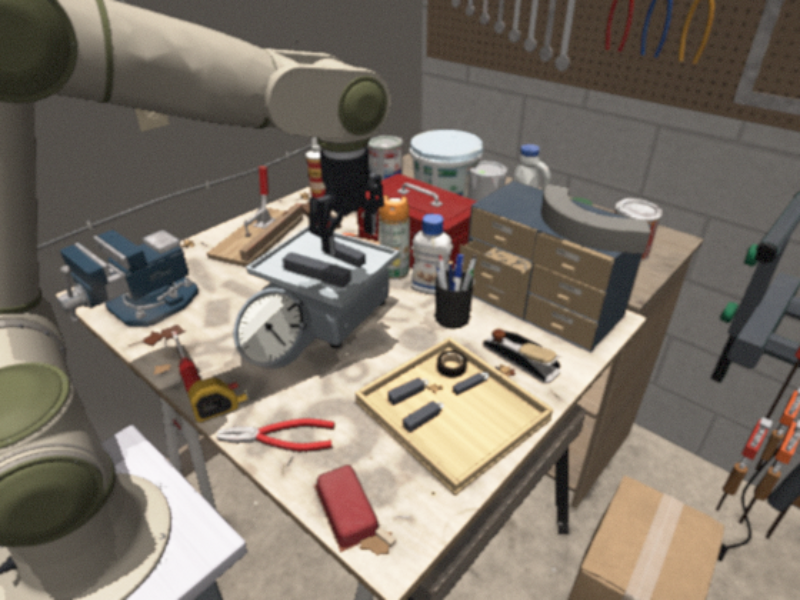

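View pics/side.png

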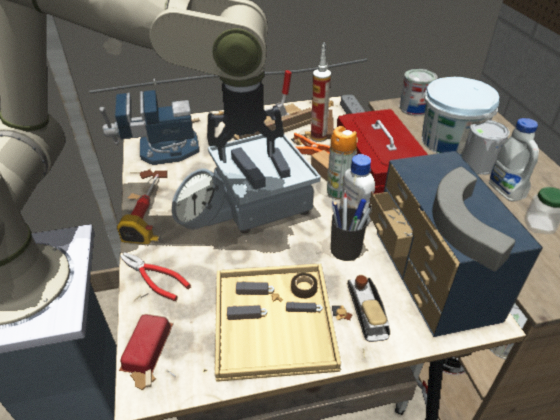

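Scene picture: the scale is at about (320,280) with the large and medium bars on the pan and the dial at (272,327). The tray is at about (455,410) with three small bars at (407,390), (422,416) and (470,382), and tape at (452,362). The side view agrees. Next I'll measure positions and rectify the dial.

```bash
cat > h.py <<'E'
from rig import sensors,capture,ctrl,cut_out,place_of
import cv2,numpy as np
def cloud(p,m):
    v,u=np.nonzero(m&(p["z_map"]>0)); z=p["z_map"][v,u]; K=p["camera_matrix"]
    c=np.c_[(u-K[0,2])/K[0,0]*z,(v-K[1,2])/K[1,1]*z,z]
    return (c-p["t"])@p["R"]
def proj(p,X):
    c=np.atleast_2d(X)@p["R"].T+p["t"]; q=c@p["camera_matrix"].T; return q[:,:2]/q[:,2:]
def ray(p,u,v,z):
    "pixel to world at height z"
    d=np.linalg.solve(p["camera_matrix"],[u,v,1])@p["R"]; o=-p["t"]@p["R"]
    return o+d*(z-o[2])/d[2]
def bars(p,q,pmin=.3):
    for d in cut_out(p,q):
        if d["p"]<pmin: continue
        P=cloud(p,d["region"]); 
        if len(P)<15: continue
        zt=np.percentile(P[:,2],85); T=P[abs(P[:,2]-zt)<5]
        (c,s,a)=cv2.minAreaRect(T[:,:2].astype(np.float32))
        print(p["shot"],q,"p%.2f"%d["p"],"n",len(T),"c",np.round(c,1),"sz",np.round(s,1),"ang",round(a,1),"ztop",round(zt,1),"box",d["box"])
def dial(p,S,yaw,name):
    "rectified dial picture, 10 px/mm->3px/mm, zero mark at 7 o'clock; S scale origin xy"
    cx,sx=np.cos(yaw),np.sin(yaw); ex=np.array([cx,sx,0]); ey=np.array([-sx,cx,0]); ez=np.array([0,0,1.])
    C=np.r_[S,0]-172*ex+78*ez
    up=np.cos(np.radians(40))*ex+np.sin(np.radians(40))*ez   # 12 o'clock
    rt=-ey
    k=80; q=proj(p,[C+k*(-rt+up),C+k*(rt+up),C+k*(rt-up),C+k*(-rt-up)]).astype(np.float32)
    M=cv2.getPerspectiveTransform(q,np.float32([[0,0],[560,0],[560,560],[0,560]]))
    im=cv2.warpPerspective(p["color"],M,(560,560),flags=cv2.INTER_CUBIC); cv2.imwrite(name,im)
    return C
E
python3 - <<'E'
from h import *
for n in("scene","side"):
    p=capture(n)
    for q in("weight_large","weight_medium","weight_small_a","weight_tiny","electrical_tape"): bars(p,q)
    for q in("scale","pan_mid","needle_tip","limits_mid","tray","weight_large","weight_medium","weight_small_a","weight_tiny"):
        for d in place_of(p,q)[:3]:
            z={"scale":0,"pan_mid":121,"tray":0,"weight_large":121,"weight_medium":121}.get(q,8)
            print(n,q,round(d["p"],2),np.round(d["centre"],1),np.round(ray(p,d["centre"][1],d["centre"][0],z)[:2],1))
    for q in("tray","pan_mid"):
        d=cut_out(p,q)[0];P=cloud(p,d["region"]);zz=np.percentile(P[:,2],90)
        T=P[(P[:,2]>zz-8)]
        print(q,round(d["p"],2),zz,np.round(cv2.minAreaRect(T[:,:2].astype(np.float32)),1) if 0 else cv2.minAreaRect(T[:,:2].astype(np.float32)))
E
```

```text
3 weight_large p0.75 n 340 c [539.  117.4] sz [ 30.8 140.9] ang 14.6 ztop 152.6 box [195.1, 176.6, 246.1, 201.3]
3 weight_large p0.61 n 625 c [576.5 138.8] sz [203.3 230.4] ang 12.0 ztop 131.6 box [170.3, 161.2, 275.7, 214.5]
3 weight_medium p0.83 n 123 c [617.4 112. ] sz [25.  75.1] ang 2.8 ztop 148.9 box [232.9, 169.8, 254.7, 186.0]
3 weight_small_a p0.76 n 183 c [ 495.8 -149.1] sz [23.7 67.5] ang 77.0 ztop 32.1 box [268.0, 267.1, 299.6, 282.3]
3 weight_small_a p0.70 n 208 c [ 470.3 -206.9] sz [21.3 68.2] ang 80.8 ztop 32.1 box [279.7, 279.3, 303.1, 300.6]
3 weight_tiny p0.61 n 123 c [ 585.2 -217.3] sz [18.9 63.7] ang 75.1 ztop 27.7 box [316.5, 262.6, 338.8, 274.4]
3 electrical_tape p0.83 n 200 c [ 604.7 -164.9] sz [56.8 54.8] ang 36.7 ztop 29.6 box [306.0, 243.5, 324.4, 264.3]
3 electrical_tape p0.60 n 640 c [577.7 139.4] sz [204.8 230.2] ang 11.4 ztop 131.9 box [173.6, 160.0, 277.2, 215.6]
scene scale 0.76 [220.  229.5] [573.3 134. ]
scene scale 0.71 [194.6 221.3] [648.5 255.8]
scene pan_mid 0.62 [182.6 226.6] [586.6 146.7]
scene needle_tip 0.41 [237.1 198.3] [454.8 133.2]
scene 
[... 1630 characters left out ...]
14.8 196.5] [405.3 119.5]
side limits_mid 0.4 [196.4 208.1] [441.5 185. ]
side tray 0.63 [317.6 271.3] [ 523.4 -219.7]
side weight_large 0.84 [172.6 245.3] [533.5 113.4]
side weight_medium 0.72 [167.1 278.2] [614.  117.2]
side weight_small_a 0.85 [314.7 248.6] [ 479.3 -208.2]
side weight_small_a 0.82 [292.1 252.8] [ 497.9 -153.1]
side weight_small_a 0.33 [214.9 195.5] [402.9 119.7]
side weight_tiny 0.88 [309.8 302.2] [ 587.5 -220.7]
tray 0.84 26.267931752579674 ((526.3929443359375, -227.24713134765625), (249.8493194580078, 227.1341552734375), 82.14429473876953)
pan_mid 0.9 129.4054751820563 ((561.4783325195312, 129.4210968017578), (238.61480712890625, 242.59085083007812), 12.218815803527832)
```

Run:
```python
from h import *
ims=[]
for n in("scene","side"):
    p=capture(n); C=dial(p,[576.5,139],np.radians(12),f"pics/d_{n}.png"); print(C)
    ims.append(cv2.resize(cv2.imread(f"pics/d_{n}.png"),(400,400)))
cv2.imwrite("pics/dial0.png",np.hstack(ims))
```

```text
[408.25861267 103.23918918  78.        ]
[408.25861267 103.23918918  78.        ]
```

View pics/dial0.png

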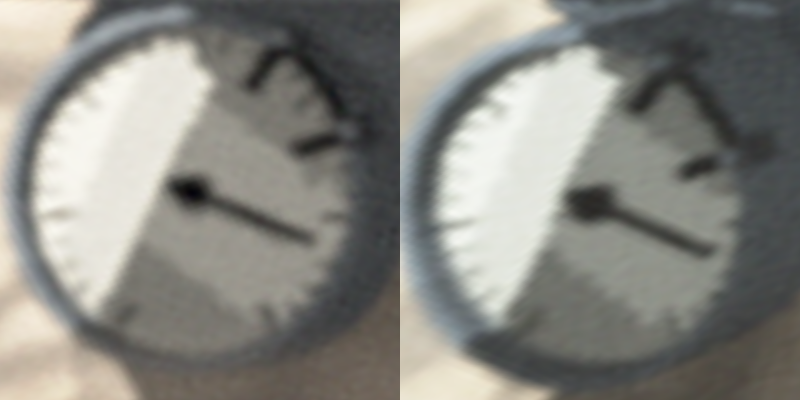

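Left dial: hub at (193,189), needle tip at (312,240), which reads about 1.316 kg. The tabs are at (265,75) and (317,145), so their middle is about 1.007 kg (window 0.93–1.08), and the long ticks confirm the calibration. The plan is to take the medium weight off, leaving the large one at about 0.87, then add tiny for about 0.985. I'll move over the medium weight now.

```bash
python3 -m jog '[[[25,32,0],[0,0,1],0.2],[[50,64,0],[0,0,2],0.3],[[72,92,0],[0,0,3],0.3],[[92,119,0],[0,0,3.5],0.3],[[92.5,120,-10],[0,0,3.5],0.3],[[92.5,120,-20],[0,0,3.5],0.3],[[92.5,120,-30],[0,0,3.5],0.3],[[92.5,120,-30],[0,0,3.5],0.3]]' 40
python3 - <<'E'
from h import *
print(ctrl.tip_extent)
p=capture("wrist"); bars(p,"weight_medium"); bars(p,"weight_large")
cv2.imwrite("pics/w1.png",p["color"])
p=capture("side"); bars(p,"weight_medium")
E
```

```text
time_s: 2.57
eef_pos: [616.1, 119.0, 178.9]
ee_rot: [-0.002, 0.686, 0.728, -0.002]
force: [0.4, 0.5, -0.9]
grip_width: 0.706
17.0
7 weight_medium p0.77 n 6789 c [619.1 123.2] sz [25.1 96.1] ang 4.5 ztop 145.0 box [261.1, 117.2, 303.6, 304.2]
7 weight_large p0.61 n 10064 c [538.9 128.1] sz [ 30.1 119.7] ang 13.6 ztop 149.0 box [81.8, 84.7, 194.3, 311.2]
8 weight_medium p0.96 n 259 c [617.8 120.9] sz [25.6 98.6] ang 6.0 ztop 145.5 box [268.2, 148.6, 291.0, 178.9]
```

View pics/w1.png

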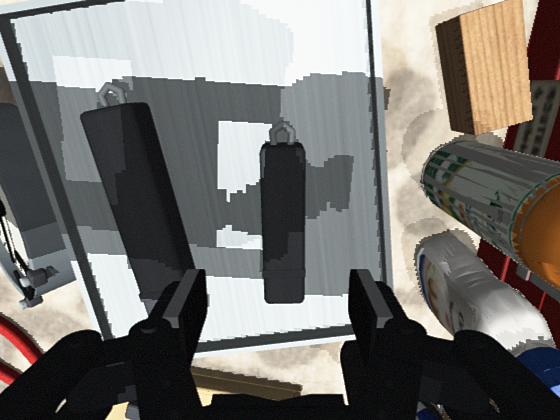

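Wrist view: the medium bar (262–304, 140–303) sits centred between the open fingers with its eye at the +y end. The large bar is clear to the left. Descending to grip.

```bash
python3 -m jog '[[[1,1,-12],[0,0,0.7],0.3],[[2,2.5,-22],[0,0,1],0.3],[[2,2.5,-31],[0,0,1],0.3],[[2,2.5,-37],[0,0,1],0.3],[[2,2.5,-38],[0,0,1],0.3],[[2,2.5,-38],[0,0,1],0.7],[[2,2.5,-38],[0,0,1],1],[[2,2.5,-38],[0,0,1],1]]' 40
```

```text
time_s: 3.48
eef_pos: [619.8, 122.5, 144.0]
ee_rot: [0.0, 0.679, 0.734, 0.0]
force: [0.6, -0.1, -0.6]
grip_width: 0.283
```

```bash
python3 -m jog '[[[0,0,0],[0,0,0],1],[[0,0,3],[0,0,0],1],[[0,0,8],[0,0,0],1],[[0,0,16],[0,0,0],1],[[0,0,28],[0,0,0],1],[[0,0,42],[0,0,0],1],[[-2,-5,56],[0,0,0],1],[[-7,-20,66],[0,0,0],1]]' 60
python3 - <<'E'
from h import *
p=capture("scene"); dial(p,[576.5,139],np.radians(12),"pics/d1.png")
q=capture("side"); bars(q,"weight_medium"); bars(q,"pencil_pot")
E
```

```text
time_s: 4.15
eef_pos: [612.8, 103.3, 211.5]
ee_rot: [0.001, 0.678, 0.735, 0.001]
force: [0.8, 0.8, -0.2]
grip_width: -0.001
10 weight_medium p0.72 n 243 c [618.1 120.5] sz [25.3 97.4] ang 4.2 ztop 145.5 box [269.1, 150.4, 292.9, 177.7]
10 pencil_pot p0.77 n 93 c [728.2 -74.9] sz [67.  64.4] ang 29.1 ztop 111.8 box [331.7, 194.8, 374.7, 262.5]
10 pencil_pot p0.32 n 31 c [408.7  99.2] sz [11.9 25.4] ang 19.4 ztop 83.0 box [192.7, 191.3, 196.3, 214.5]
```

The fingers had not settled on the bar, so it stayed put, undisturbed at (618,120.5). I'll go back down, wait for the grip and read the width.

```bash
python3 -m jog '[[[3,8,0],[0,0,0],0.3],[[6,17,0],[0,0,0],0.3],[[6,18,-15],[0,0,0],0.3],[[6,18,-32],[0,0,0],0.3],[[6,18,-50],[0,0,0],0.3],[[6,18,-62],[0,0,0],0.3],[[6,18,-69],[0,0,0],0.3],[[6,18,-70],[0,0,0],0.3]]' 50
python3 -m jog '[[[0,0,-1],[0,0,0],0.5],[[0,0,-1],[0,0,0],0.7],[[0,0,-1],[0,0,0],0.8],[[0,0,-1],[0,0,0],0.8],[[0,0,-1],[0,0,0],0.8],[[0,0,-1],[0,0,0],0.8],[[0,0,-1],[0,0,0],0.8],[[0,0,-1],[0,0,0],0.8]]' 50
python3 - <<'E'
from h import *
p=capture("wrist"); cv2.imwrite("pics/w2.png",p["color"])
q=capture("side"); bars(q,"weight_medium")
E
```

```text
time_s: 5.02
eef_pos: [618.0, 121.3, 137.7]
ee_rot: [-0.001, 0.679, 0.735, -0.001]
force: [0.3, 0.8, -0.1]
grip_width: 0.703
time_s: 5.68
eef_pos: [618.5, 120.5, 138.6]
ee_rot: [0.0, 0.679, 0.734, 0.0]
force: [0.3, -0.9, -0.7]
grip_width: 0.204
12 weight_medium p0.70 n 171 c [617.7 107.7] sz [23.3 72. ] ang 4.1 ztop 145.7 box [267.8, 155.6, 289.8, 176.7]
```

View pics/w2.png

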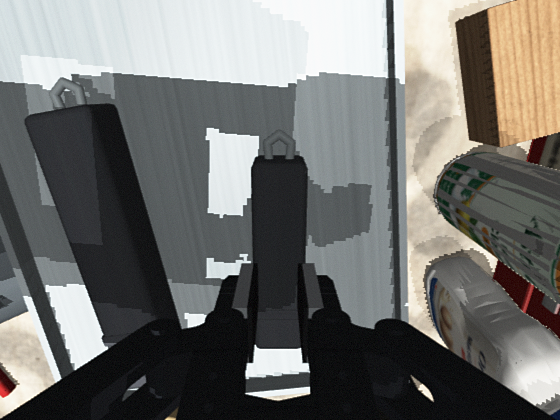

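Wrist view: the pads straddle the bar at about (252–305, 265–345), nearly touching it. The 0.8 closure was reached without contact, so the width scale is nonlinear. Closing fully.

```bash
python3 -m jog '[[[0,0,0],[0,0,0],1],[[0,0,0],[0,0,0],1],[[0,0,0],[0,0,0],1],[[0,0,0],[0,0,0],1],[[0,0,0],[0,0,0],1],[[0,0,3],[0,0,0],1],[[0,0,8],[0,0,0],1],[[0,0,14],[0,0,0],1]]' 70
```

```text
time_s: 6.5
eef_pos: [618.5, 120.5, 152.9]
ee_rot: [-0.0, 0.679, 0.734, -0.0]
force: [-0.7, -0.7, 0.4]
grip_width: 0.002
```

Run:
```python
from h import *
print(sensors.sense()["grip_width"],sensors.sense()["eef_pos"])
p=capture("wrist"); bars(p,"weight_medium")
m=np.zeros((420,560),bool); m[230:400,180:380]=1
for v in range(230,400,20):
    print(v,[tuple(np.round(cloud(p,np.pad(np.ones((1,1),bool),((v,419-v),(u,559-u))))[0]).astype(int)) if p["z_map"][v,u]>0 else None for u in range(220,345,20)])
cv2.imwrite("pics/w3.png",p["color"])
q=capture("side");bars(q,"weight_medium"); cv2.imwrite("pics/s3.png",cv2.resize(q["color"][90:250,150:370],None,fx=3,fy=3))
im=[cv2.resize(p["color"],(400,300)),cv2.resize(q["color"][110:230,190:350],(400,300))]
cv2.imwrite("pics/c3.png",np.hstack(im))
```

```text
0.0022924525674115365 [618.45391649 120.46480617 152.89459338]
13 weight_medium p0.61 n 5582 c [617.8 140.4] sz [25.1 61.7] ang 4.4 ztop 144.9 box [253.1, 122.4, 305.8, 278.2]
13 weight_medium p0.36 n 75 c [735.7 -32.4] sz [ 2.  11.2] ang 85.0 ztop 65.3 box [385.0, 375.9, 407.5, 401.9]
230 [(np.int64(586), np.int64(123), np.int64(119)), (np.int64(597), np.int64(124), np.int64(120)), (np.int64(609), np.int64(134), np.int64(145)), (np.int64(619), np.int64(135), np.int64(145)), (np.int64(629), np.int64(136), np.int64(145)), (np.int64(642), np.int64(128), np.int64(120)), (np.int64(654), np.int64(128), np.int64(119))]
250 [(np.int64(586), np.int64(111), np.int64(121)), (np.int64(598), np.int64(112), np.int64(120)), (np.int64(610), np.int64(123), np.int64(144)), (np.int64(620), np.int64(124), np.int64(145)), (np.int64(630), np.int64(125), np.int64(143)), (np.int64(644), np.int64(115), np.int64(120)), (np.int64(655), np.int64(117), np.int64(120))]
270 [(np.int64(586), np.int64(98), np.int64(119)), None, (np.int64(610), np.int64(113), np.int64(145)), (np.int64(619), np.int64(132), np.int64(1
[... 1512 characters left out ...]
137), np.int64(244)), (np.int64(613), np.int64(135), np.int64(241)), (np.int64(627), np.int64(38), np.int64(130)), (np.int64(623), np.int64(138), np.int64(244)), (np.int64(627), np.int64(139), np.int64(244)), (np.int64(632), np.int64(139), np.int64(244))]
390 [(np.int64(605), np.int64(136), np.int64(250)), (np.int64(609), np.int64(138), np.int64(251)), (np.int64(614), np.int64(130), np.int64(242)), (np.int64(639), np.int64(-101), np.int64(-1)), (np.int64(622), np.int64(137), np.int64(249)), (np.int64(627), np.int64(138), np.int64(250)), (np.int64(631), np.int64(139), np.int64(251))]
14 weight_medium p0.40 n 19 c [407.7  99. ] sz [15.7  7.4] ang 84.2 ztop 82.8 box [194.8, 192.6, 194.1, 209.4]
```

View pics/c3.png

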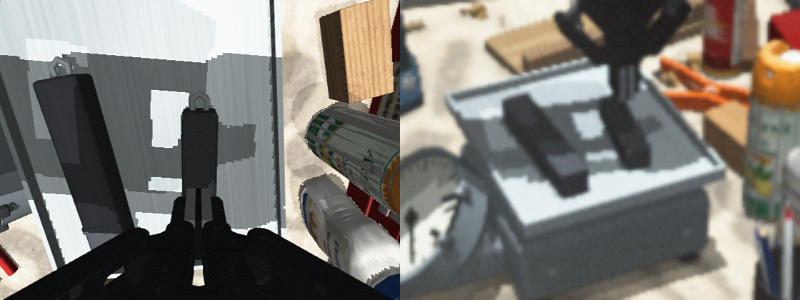

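Side view: the shut fingertips hover well above the bar, although tip z should be about 136. I'll measure where the fingertips really are.

Run:
```python
from h import *
s=sensors.sense(); print(s["eef_pos"],s["joints"])
for n in("side","scene","wrist"):
    p=capture(n); P=cloud(p,np.ones((420,560),bool))
    m=(abs(P[:,0]-618)<40)&(abs(P[:,1]-121)<40)&(P[:,2]>152)
    Q=P[m]; print(n,len(Q),"z pct",np.percentile(Q[:,2],[0,1,3,10,30]))
    L=Q[Q[:,2]<np.percentile(Q[:,2],5)]; print(np.round(L.min(0)),np.round(L.max(0)),np.round(np.median(L,0)))
    if n!="wrist": print("tip expected px",proj(p,[[618.5,120.5,136],[618.5,120.5,175]]))
    print("cam pos",-p["t"]@p["R"])
```

```text
[618.60655104 120.48170053 152.82936821] [ 6.77222221e-03  5.90598521e-01  1.23497880e+00 -3.89637226e-05
  1.31541776e+00 -7.17808500e-02]
side 2530 z pct [172.98954062 183.1789053  193.3753372  223.18288906 266.30472884]
[603. 106. 173.] [630. 127. 204.] [615. 111. 191.]
tip expected px [[279.67047494 160.92326646]
 [279.57847842 147.15787874]]
cam pos [ 415.69669503 -792.28605692  796.21120427]
scene 1581 z pct [174.78679969 183.56535658 194.61013507 224.91501418 273.29451903]
[603. 108. 175.] [634. 127. 203.] [612. 114. 192.]
tip expected px [[240.68726362 176.8867602 ]
 [239.82490031 164.93943462]]
cam pos [ -31.32859666 -610.28519744  727.14938779]
wrist 33230 z pct [174.81987198 181.20326083 189.19249526 209.13563569 226.16463956]
[604. 126. 175.] [632. 133. 196.] [618. 131. 187.]
cam pos [612.55964229 198.51800243 313.61709569]
```

The fingertips, measured by all three cameras, sit about 21 mm above the reported TCP when shut, so the stated offset is roughly 38 mm wrong. I'll use the measured offset and check for contact as I go down.

```bash
cat >> h.py <<'E'
def tips(r=45,zlo=None):
    e=sensors.sense()["eef_pos"]; print("eef",np.round(e,1))
    for n in("side","scene"):
        p=capture(n); P=cloud(p,np.ones((420,560),bool)); zl=e[2]+5 if zlo is None else zlo
        Q=P[(abs(P[:,0]-e[0])<r)&(abs(P[:,1]-e[1])<16)&(P[:,2]>zl)]
        print(n,"z pct",np.round(np.percentile(Q[:,2],[0,1,3,10]),1),"above eef",round(np.percentile(Q[:,2],0)-e[2],1))
E
python3 -m jog '[[[0,1,0],[0,0,0],0.5],[[0,1,0],[0,0,0],0.4],[[0,1,0],[0,0,0],0.4],[[0,1,-6],[0,0,0],0.4],[[0,1,-14],[0,0,0],0.4],[[0,1,-22],[0,0,0],0.4],[[0,1,-28],[0,0,0],0.4],[[0,1,-28],[0,0,0],0.4]]' 50
python3 - <<'E'
from h import *
tips(zlo=147)
E
```

```text
time_s: 7.52
eef_pos: [617.7, 121.4, 122.4]
ee_rot: [-0.001, 0.679, 0.734, -0.001]
force: [-0.2, -0.2, -0.9]
grip_width: 0.6
eef [617.7 121.4 122.4]
side z pct [147.  149.6 155.  169.3] above eef 24.6
scene z pct [147.  147.9 149.  161.8] above eef 24.6
```

```bash
python3 -m jog '[[[0,0,-6],[0,0,0],0.4],[[0,0,-12],[0,0,0],0.4],[[0,0,-17],[0,0,0],0.5],[[0,0,-19],[0,0,0],0.6],[[0,0,-19],[0,0,0],0.8],[[0,0,-19],[0,0,0],1],[[0,0,-19],[0,0,0],1],[[0,0,-19],[0,0,0],1]]' 50
python3 -m jog '[[[0,0,0],[0,0,0],1],[[0,0,0],[0,0,0],1],[[0,0,2],[0,0,0],1],[[0,0,5],[0,0,0],1],[[0,0,10],[0,0,0],1],[[0,0,17],[0,0,0],1],[[0,0,26],[0,0,0],1],[[0,0,36],[0,0,0],1]]' 50
```

```text
time_s: 8.28
eef_pos: [618.3, 121.5, 105.6]
ee_rot: [-0.0, 0.679, 0.734, -0.0]
force: [-1.9, -0.4, 0.0]
grip_width: 0.278
time_s: 8.95
eef_pos: [618.5, 121.5, 142.4]
ee_rot: [-0.0, 0.679, 0.734, 0.0]
force: [0.4, 0.3, -4.1]
grip_width: 0.272
```

Gripped: the force is −4.1 N and the width 0.27. Carrying it to the tray while turning about +77°.

```bash
python3 -m jog '[[[-3,-12,14],[0,0,3],1],[[-9,-42,28],[0,0,9],1],[[-16,-76,32],[0,0,15.5],1],[[-24,-110,32],[0,0,22],1],[[-32,-145,32],[0,0,29],1],[[-40,-180,32],[0,0,36],1],[[-48,-215,32],[0,0,43],1],[[-56,-250,30],[0,0,50],1]]' 50
python3 - <<'E'
from h import *
p=capture("scene"); dial(p,[576.5,139],np.radians(12),"pics/d2.png")
bars(p,"weight_small_a");bars(p,"tray")
E
```

```text
time_s: 9.62
eef_pos: [562.5, -129.2, 173.1]
ee_rot: [0.001, 0.304, 0.953, -0.0]
force: [0.4, 0.1, -4.3]
grip_width: 0.283
20 weight_small_a p0.69 n 177 c [ 496.9 -149.4] sz [21.7 67.8] ang 77.9 ztop 32.2 box [267.6, 263.5, 300.9, 285.9]
20 weight_small_a p0.65 n 208 c [ 470.2 -205.7] sz [22.8 67. ] ang 78.7 ztop 32.1 box [279.0, 282.5, 308.8, 302.0]
```

View pics/d2.png

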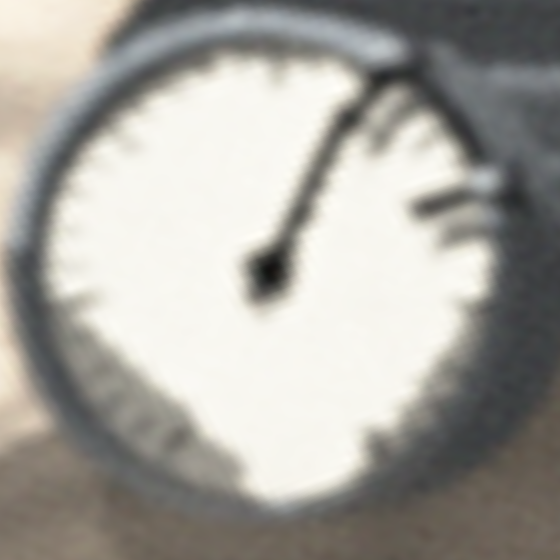

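Dial: the needle now points to about 27° (0.88 kg), just at the lower tab, so adding tiny gives about 0.995 kg, near the 1.007 target.

```bash
python3 -m jog '[[[-7,-33,0],[0,0,6],1],[[-14,-66,0],[0,0,12],1],[[-21,-99,0],[0,0,18],1],[[-27,-132,-10],[0,0,24],1],[[-32,-157,-30],[0,0,27.5],1],[[-32.5,-161.5,-60],[0,0,27.5],1],[[-32.5,-161.5,-90],[0,0,27.5],1],[[-32.5,-161.5,-110],[0,0,27.5],1]]' 50
python3 - <<'E'
from h import *
for n in("side","scene"):
    p=capture(n)
    P=cloud(p,np.ones((420,560),bool)); e=sensors.sense()["eef_pos"]
    Q=P[(abs(P[:,0]-e[0])<70)&(abs(P[:,1]-e[1])<60)&(P[:,2]>40)]
    print(n,np.round(np.percentile(Q[:,2],[0,1,3,10]),1))
    bars(p,"weight_medium")
E
```

```text
time_s: 10.43
eef_pos: [529.9, -288.1, 59.4]
ee_rot: [-0.001, 0.072, 0.997, 0.001]
force: [-0.4, 0.5, -5.1]
grip_width: 0.282
side [ 74.5  83.   93.2 151.5]
21 weight_medium p0.63 n 436 c [ 529.  -289.6] sz [26.9 95.1] ang 80.7 ztop 100.4 box [248.5, 310.7, 310.3, 331.0]
scene [ 76.2  87.7  96.9 119.7]
22 weight_medium p0.84 n 214 c [ 510.2 -284.4] sz [25.6 61.4] ang 82.2 ztop 102.8 box [319.5, 267.7, 343.2, 290.0]
```

```bash
python3 -m jog '[[[0,0,-25],[0,0,0],1],[[0,0,-45],[0,0,0],1],[[0,0,-57],[0,0,0],1],[[0,0,-63],[0,0,0],1],[[0,0,-66],[0,0,0],1],[[0,0,-68],[0,0,0],1],[[0,0,-69],[0,0,0],1],[[0,0,-69],[0,0,0],1]]' 50
```

```text
time_s: 11.3
eef_pos: [530.7, -289.2, -6.6]
ee_rot: [0.001, 0.072, 0.997, -0.0]
force: [-0.7, -0.1, -4.8]
grip_width: 0.279
```

```bash
python3 -m jog '[[[0,0,-1.5],[0,0,0],1],[[0,0,-2],[0,0,0],0.8],[[0,0,-2],[0,0,0],0.6],[[0,0,-2],[0,0,0],0.5],[[0,0,0],[0,0,0],0.5],[[0,0,15],[0,0,0],0.5],[[0,0,45],[0,0,0],0.5],[[0,0,75],[0,0,0],0.5]]' 50
python3 -m jog '[[[10,12,85],[0,0,-2],0.6],[[28,36,85],[0,0,-5],0.7],[[46,58,80],[0,0,-7],0.74],[[55,70,70],[0,0,-7],0.74],[[55,70,60],[0,0,-7],0.74],[[55,70,55],[0,0,-7],0.74],[[55,70,55],[0,0,-7],0.74],[[55,70,55],[0,0,-7],0.74]]' 50
python3 - <<'E'
from h import *
p=capture("wrist"); [bars(p,q) for q in("weight_tiny","electrical_tape","weight_medium")]
q=capture("side"); [bars(q,k) for k in("weight_tiny","weight_medium","weight_small_a","electrical_tape")]
cv2.imwrite("pics/c4.png",np.hstack([cv2.resize(p["color"],(400,300)),cv2.resize(q["color"][240:390,190:390],(400,300))]))
E
```

```text
time_s: 11.97
eef_pos: [529.9, -288.7, 68.1]
ee_rot: [-0.001, 0.072, 0.997, 0.0]
force: [0.2, -0.2, -0.2]
grip_width: 0.501
time_s: 12.63
eef_pos: [584.4, -219.9, 121.7]
ee_rot: [-0.001, 0.133, 0.991, 0.0]
force: [0.2, -0.4, -0.5]
grip_width: 0.26
23 weight_tiny p0.67 n 1682 c [ 587.  -216.6] sz [16.1 65.2] ang 74.4 ztop 23.3 box [273.1, 164.1, 291.8, 257.5]
23 electrical_tape p0.70 n 2952 c [ 606.2 -163.9] sz [56.4 55.9] ang 45.7 ztop 25.7 box [317.2, 169.2, 394.0, 255.5]
23 weight_medium p0.93 n 4999 c [ 529.9 -288.3] sz [25.6 96. ] ang 81.7 ztop 32.4 box [130.1, 65.2, 194.5, 228.5]
24 weight_tiny p0.83 n 203 c [ 590.6 -221.1] sz [16.5 68.2] ang 77.3 ztop 24.6 box [286.4, 303.5, 320.7, 314.1]
24 weight_tiny p0.49 n 267 c [490.7 100.5] sz [ 78.4 230.5] ang 33.0 ztop 134.9 box [209.1, 148.2, 279.8, 200.9]
24 weight_medium p0.62 n 600 c [ 529.4 -290.9] sz [27.4 94.8] ang 82.3 ztop 33.4 box [252.2, 334.0, 310.3, 352.0]
24 weight_small_a p0.96 n 260 c [ 497.3 -151.1] sz [22.3 67.6] ang 74.9 ztop 29.2 box [236.9, 281.0, 274.6, 293.0]
24 weight_small_a p0.81 n 299 c [ 471.  -207.9] sz [22.  67.2] ang 79.6 ztop 29.4 box [227.8, 304.9, 267.8, 318.8]
24 electrical_tape p0.66 n 328 c [ 605.2 -166.9] sz [55.6 54.7] ang 76.5 ztop 26.6 box [288.3, 272.6, 319.6, 296.9]
```

View pics/c4.png

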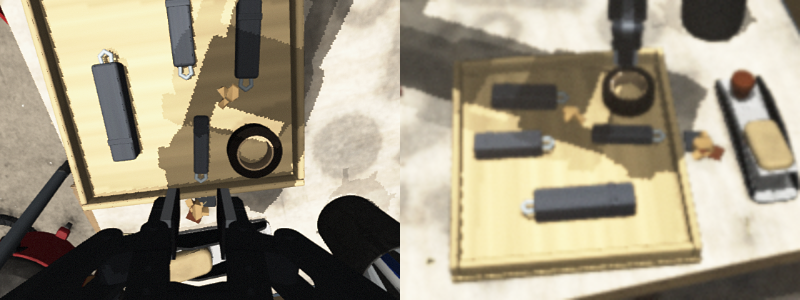

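Wrist/side view: medium lies flat in the tray (side crop 585,202) and tiny is at (627,133) beside the tape at (628,92). Going down on tiny with a narrow opening, biased away from the tape.

```bash
python3 -m jog '[[[1,0.5,-30],[0,0,-0.5],0.74],[[1,0.5,-62],[0,0,-0.5],0.74],[[1,0.5,-92],[0,0,-0.5],0.74],[[1,0.5,-112],[0,0,-0.5],0.74],[[1,0.5,-122],[0,0,-0.5],0.74],[[1,0.5,-127],[0,0,-0.5],0.74],[[1,0.5,-130],[0,0,-0.5],0.74],[[1,0.5,-131],[0,0,-0.5],0.74]]' 40
python3 -m jog '[[[0,0,-1],[0,0,0],0.74],[[0,0,-1],[0,0,0],0.85],[[0,0,-1],[0,0,0],1],[[0,0,-1],[0,0,0],1],[[0,0,-1],[0,0,0],1],[[0,0,0],[0,0,0],1],[[0,0,5],[0,0,0],1],[[0,0,15],[0,0,0],1]]' 40
```

```text
time_s: 13.75
eef_pos: [586.9, -218.8, -7.6]
ee_rot: [0.001, 0.137, 0.991, -0.0]
force: [-0.7, -0.6, -0.9]
grip_width: 0.259
time_s: 14.42
eef_pos: [585.5, -218.0, 5.8]
ee_rot: [-0.001, 0.137, 0.991, 0.001]
force: [0.7, -0.2, -1.0]
grip_width: 0.174
```

Gripped tiny (width 0.174). Carrying it to the free half of the pan.

```bash
python3 -m jog '[[[0,0,30],[0,0,0],1],[[0,0,65],[0,0,0],1],[[0,0,100],[0,0,0],1],[[0,8,135],[0,0,0],1],[[2,32,155],[0,0,0],1],[[5,66,160],[0,0,0],1],[[8,102,160],[0,0,0],1],[[11,138,160],[0,0,0],1]]' 40
python3 -m jog '[[[3,36,0],[0,0,0],1],[[6,72,0],[0,0,0],1],[[9,108,0],[0,0,0],1],[[12,144,0],[0,0,0],1],[[15,178,0],[0,0,0],1],[[18,206,0],[0,0,0],1],[[19,215,0],[0,0,0],1],[[19,215,-5],[0,0,0],1]]' 40
python3 - <<'E'
from h import *
e=sensors.sense()["eef_pos"]
for n in("side","scene"):
    p=capture(n); bars(p,"weight_tiny"); bars(p,"weight_large")
    P=cloud(p,np.ones((420,560),bool)); Q=P[(abs(P[:,0]-e[0])<35)&(abs(P[:,1]-e[1])<20)&(P[:,2]>e[2]+5)]
    print(np.round(np.percentile(Q[:,2],[0,1,3]),1))
p=capture("wrist"); bars(p,"weight_large")
P=cloud(p,np.ones((420,560),bool)); Q=P[(abs(P[:,0]-600)<8)&(abs(P[:,1]-185)<15)];print("floor wrist",np.median(Q[:,2]))
E
```

```text
time_s: 15.08
eef_pos: [597.2, -79.2, 168.0]
ee_rot: [0.001, 0.137, 0.991, -0.0]
force: [0.1, 0.3, -1.9]
grip_width: 0.173
time_s: 15.75
eef_pos: [616.5, 136.6, 162.8]
ee_rot: [0.001, 0.135, 0.991, 0.0]
force: [0.4, 0.1, -1.4]
grip_width: 0.171
25 weight_tiny p0.73 n 1132 c [578.2 137.8] sz [201.4 233.5] ang 11.8 ztop 132.1 box [207.8, 130.3, 322.0, 197.6]
25 weight_tiny p0.61 n 78 c [614.  133.8] sz [19.1 62.6] ang 72.8 ztop 194.6 box [263.5, 136.4, 292.6, 147.1]
25 weight_tiny p0.61 n 291 c [ 470.8 -208. ] sz [22.8 67.7] ang 78.8 ztop 29.5 box [227.8, 305.4, 265.0, 320.4]
25 weight_tiny p0.44 n 87 c [728.8 -74.6] sz [69.4 64.3] ang 29.8 ztop 110.7 box [333.3, 196.1, 376.0, 262.2]
25 weight_large p0.76 n 446 c [539.4 114.5] sz [ 31.  142.6] ang 14.2 ztop 155.3 box [231.0, 142.3, 263.0, 190.1]
[179.5 181.3 182.8]
26 weight_tiny p0.33 n 2362 c [560.4 134.2] sz [239.1 227.4] ang 11.6 ztop 130.5 box [161.1, 159.4, 278.5, 257.8]
26 weight_large p0.90 n 341 c [539.3 116.6] sz [ 30.9 140.9] ang 13.5 ztop 158.2 box [192.0, 175.0, 249.1, 197.5]
[180.2 183.1 184.6]
27 weight_large p0.55 n 20112 c [540.7 118.3] sz [ 29.1 139.4] ang 14.2 ztop 154.8 box [63.9, 0.9, 359.6, 211.4]
floor wrist 125.11306488472577
```

```bash
python3 -m jog '[[[0,0,-14],[0,0,0],1],[[0,0,-27],[0,0,0],1],[[0,0,-37],[0,0,0],1],[[0,0,-43],[0,0,0],1],[[0,0,-47],[0,0,0],1],[[0,0,-49],[0,0,0],1],[[0,0,-50],[0,0,0],1],[[0,0,-51],[0,0,0],1]]' 40
python3 -m jog '[[[0,0,-0.5],[0,0,0],1],[[0,0,-1],[0,0,0],1],[[0,0,-1.5],[0,0,0],1],[[0,0,-2],[0,0,0],1],[[0,0,-2.5],[0,0,0],1],[[0,0,-3],[0,0,0],1],[[0,0,-3.5],[0,0,0],1],[[0,0,-4],[0,0,0],1]]' 40
```

```text
time_s: 16.82
eef_pos: [616.6, 134.6, 111.0]
ee_rot: [0.0, 0.137, 0.991, 0.0]
force: [-0.2, 0.6, -1.4]
grip_width: 0.17
time_s: 17.48
eef_pos: [616.5, 134.6, 106.8]
ee_rot: [0.0, 0.137, 0.991, 0.0]
force: [-0.2, 0.6, 2.1]
grip_width: 0.173
```

Contact is gentle (+2 N). I'll ease up so the pan carries only the weight, then release slowly.

```bash
python3 -m jog '[[[0,0,0.8],[0,0,0],1],[[0,0,1.6],[0,0,0],1],[[0,0,2.4],[0,0,0],1],[[0,0,2.6],[0,0,0],1],[[0,0,2.6],[0,0,0],0.8],[[0,0,2.6],[0,0,0],0.74],[[0,0,2.6],[0,0,0],0.7],[[0,0,2.6],[0,0,0],0.65]]' 20
python3 -m jog '[[[0,0,2.6],[0,0,0],0.65],[[0,0,3],[0,0,0],0.65],[[0,0,8],[0,0,0],0.6],[[0,0,20],[0,0,0],0.6],[[0,0,45],[0,0,0],0.6],[[0,0,75],[0,0,0],0.6],[[0,-30,90],[0,0,0],0.6],[[0,-65,90],[0,0,0],0.6]]' 20
python3 -m jog '[[[0,-35,0],[0,0,0],0.6],[[0,-70,0],[0,0,0],0.6],[[0,-105,0],[0,0,0],0.6],[[0,-140,0],[0,0,0],0.6],[[0,-140,0],[0,0,0],0.6],[[0,-140,0],[0,0,0],0.6],[[0,-140,0],[0,0,0],0.6],[[0,-140,0],[0,0,0],0.6]]' 20
python3 - <<'E'
from h import *
p=capture("scene"); dial(p,[576.5,139],np.radians(12),"pics/d3.png")
q=capture("side"); bars(q,"weight_tiny"); bars(q,"weight_large"); bars(q,"weight_medium"); bars(q,"electrical_tape"); bars(q,"weight_small_a")
a=cv2.resize(cv2.imread("pics/d3.png"),(400,400)); b=cv2.resize(q["color"][100:380,160:440],(400,400))
cv2.imwrite("pics/c5.png",np.hstack([a,b]))
E
```

```text
time_s: 18.15
eef_pos: [616.2, 134.5, 109.1]
ee_rot: [-0.0, 0.137, 0.991, -0.0]
force: [0.7, -0.2, 1.1]
grip_width: 0.353
time_s: 18.82
eef_pos: [617.6, 70.4, 203.8]
ee_rot: [0.004, 0.135, 0.991, 0.0]
force: [1.0, -0.4, -0.1]
grip_width: 0.398
time_s: 19.48
eef_pos: [616.4, -69.2, 199.4]
ee_rot: [0.0, 0.136, 0.991, 0.0]
force: [0.6, 0.3, 1.3]
grip_width: 0.398
29 weight_tiny p0.80 n 122 c [613.5 132.8] sz [22.  60.1] ang 77.2 ztop 140.5 box [262.2, 153.3, 291.4, 166.5]
29 weight_large p0.57 n 455 c [540.4 114.5] sz [ 30.3 145.3] ang 14.3 ztop 153.5 box [232.1, 144.0, 266.0, 191.2]
29 weight_medium p0.64 n 546 c [ 528.8 -290.3] sz [26.8 93.1] ang 81.0 ztop 33.5 box [253.1, 334.3, 307.3, 350.0]
29 electrical_tape p0.92 n 322 c [ 606.4 -166.6] sz [56.  54.8] ang 24.6 ztop 26.9 box [290.7, 276.1, 316.4, 296.5]
29 weight_small_a p0.94 n 270 c [ 497.2 -150.5] sz [22.7 67.7] ang 75.8 ztop 29.1 box [236.5, 282.6, 269.8, 295.5]
29 weight_small_a p0.67 n 381 c [ 718.8 -246.6] sz [132.3  49.1] ang 84.4 ztop 39.6 box [345.9, 275.2, 389.5, 341.7]
29 weight_small_a p0.57 n 296 c [ 470.1 -207.9] sz [22.5 65.7] ang 81.9 ztop 29.1 box [228.1, 306.5, 263.2, 318.5]
```

View pics/c5.png

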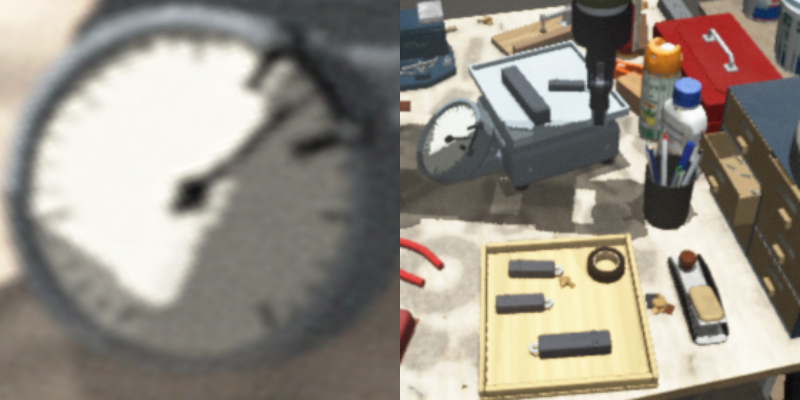

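The needle runs from the hub (191,192) to (290,105), about 49°, well between the tabs (middle 51°). The bars, tape and everything else are in place, and the gripper is clear at z ≈ 200. Handing in.

```bash
python3 -c "
from rig import ctrl; print(ctrl.finish_job())"
```

```text
the job is handed in; nothing more can be done
None
```

The counterweight is made up: the needle rests between the tabs at about 0.995 kg. The tabs' middle is about 1.007 kg, and they allow 75 g either side. I took the medium weight off the pan and laid it in the tray, then set the smallest weight on the pan beside the large one. It was handed in at about 19.5 s on the robot's clock.

**Last checks:**
- **Weights:** the large and smallest weights are on the pan. The medium and both small weights lie flat in the tray.
- **Other things:** the tape has not moved and the tabs stand as they were set. I did not measure the plane, bottle and pot again, but they stand in place in the last picture.
- **Gripper:** it is clear of everything.

**What went wrong or disagreed:**
- **Missed grasps:** the fingertips were about 38 mm higher than the stated tool offset put them. My first two tries on the medium weight closed on air above it and moved nothing. I then went by fingertip heights measured in the cameras.
- **Setting down the smallest weight:** I pressed it onto the pan with about 2 N, pushing the pan a few millimetres further than the weight alone would, then eased off before letting go.

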